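# Set the slip valve two turns open and keep hold of it

### The arm

A 6-joint arm with a two-finger parallel gripper is mounted at the origin on the work surface. World frame = base frame: x ahead of the robot, y to its left, z up, the work surface at z = 0. Lengths are in m, angles in degrees, forces in N, time in s.
With the tool pointing down it reaches from about 0.3 to 0.75 m from the base axis. Payload 8.5 kg.
Tool frame: the origin (TCP) lies at the very end of the fingers, on their centre line; the grasp point (between the pads) lies 19 mm behind it (env.hold_point_z is the distance from the TCP to the grasp point, in m); z points along the fingers, y is the line along which they close (so a half turn about z gives the same grasp; the last joint's range is limited). The gripper opens to 85 mm and grips with 20 to 120 N. Pads are 22 mm wide; open, the fingers measure 114 mm over their backs; the gripper's body (76 mm by 85 mm) begins 54 mm behind the grasp point. The pads swing forward as they close: fully open they stand 13 mm farther back than shut.
Start: joints at [54.929, 21.807, 74.336, -0, 83.858, -12.336], TCP at [0.213, 0.507, 0.198] pointing down, gripper open.
Joint ranges: [-178.18, 178.18], [-50.72, 133.34], [12.68, 142.11], [-81.47, 261.47], [9.98, 163.14], [-165.26, 165.26]. Speed limits (degrees/s): [136.94, 136.94, 180, 180, 180, 180].

### API

Orientations are given as a 3x3 rotation matrix whose columns are the frame's x, y, z axes.
In Python, from rig import env, optics gives the robot as it stands.
- The arm moves only by the shell command python3 -m jog 'ROWS' [OPENING] [FORCE]. ROWS is JSON, a list of rows, each an object with "linear": the shift along the tool's x, y, z in units of 40 mm (1.0 is 40 mm), a list of three; "roll": the turn about the tool's z in units of 5 degrees (1.0 is 5 degrees). A call has 1 to 12 rows; each row shifts and turns the commanded pose from where the row before left it, along the tool's axes as they then stand; what a row does not reach is not made up. A row lasts 1/12 s, in which the tool goes at most 41.7 mm and 7.16 degrees, less where a joint would pass 70% of its speed; a pose out of reach is approached as far as the arm can. A call is refused whole if a number of a shift passes 1 or a number of a turn 1, either way. A call with a gripper value outside its range is refused whole. OPENING is the opening, from -1 (shut) to 1 (fully open), set as the call begins (- or left out, the last holds). The fingers move at their own pace and stop on an object; FORCE is the grip in N (left out, the last holds). Time passes only in rows, so rows that do not move let the fingers close. It gives the time, the measured TCP pose, the force, the opening and the grip force at its end, in the units of the state.
- env.observe(): the state, without advancing time (a new reading comes with each control period).
- optics.get_image(name): name is "side" or "top" or "wrist"; returns the picture (384x512x3 uint8, red, green, blue); there is no depth.
- optics.calibration(name): a dict with "fov_y" (degrees; the focal length in pixels is half the picture's height over the tangent of half this angle, whatever the lens; pixels are square), "cx", "cy" (the principal point, pixels), "T" (4x4, takes a point from camera to world coordinates). Camera axes: x right, y down, z forward; pixel columns grow to the right and rows downward; lengths in m; the calibration is good to about 2 mm. A picture is of the moment at which its call begins: read the wrist's pose just before it. calibration takes no time and is no camera call; for the wrist camera it gives the pose at the moment of the call.
- env.close_job(): hands the job in; it is judged then, once.
The state is a dict: "time_s": time; "q": joint angles; "qvel": joint speeds; "joint_efforts": joint torques, N m; "position": TCP position; "tool_rot": TCP orientation; "ft_force": force on the tool from outside, world axes, zero at the start; "wrist_torque": the same for the moment, N m; "grip_width": finger opening in m; "gripper_force": force on a finger pad.
Only numpy, scipy, OpenCV 4.12 (cv2) and the standard library are available. Lean on these libraries where they do the work, as an engineer would, in place of code of your own. Each camera call takes 0.05 s, during which the arm holds its last target. There are 200 camera calls.

### The job

Turn the slip valve with the upright crank handle clockwise (seen from above) until it is fully closed against its stop, then open it again by exactly two full turns counter-clockwise. Keep the crank handle gripped at that setting: the program finishes while still holding it, wheel at rest. Leave the smaller valve beside it, and everything else on the bench, as it is.

Things in the scene. Friction and masses are not known exactly. Their poses are not given: they have to be found in the camera images.
- handwheel (a joint): Slip valve opening, rad: 0 = closed on its solid stop; grows counter-clockwise seen from above (opening), 6.28 per turn, up to 3.5 turns. Starts 0.4 to 1.2 turns open. Dark cast wheel, 110 mm across the rim centre line, rim 12 mm thick, three spokes, vertical axis, constant height. Stiff: about 3 N at the crank turns it; stays where left.
- wheel_axis (a point): Fixed point on the vertical axis of the slip valve's wheel, at mid-thickness of its rim, 120 mm above the bench. Its x axis points along the valve's copper spout, away from the robot. At joint value 0 the crank handle stands in this direction from the axis, at joint value v it stands v rad counter-clockwise from it.
- crank: Upright black crank handle on the wheel's rim: round post 20 mm in diameter, 48 mm tall, 55 mm from the wheel axis. Origin: centre of its underside, 128 mm above the bench (2 mm above the rim's top); top at 176 mm. It spins freely about its own upright axis, so a gripper holding it can go round without turning. Nothing else within 100 mm of the wheel axis stands above the rim.
- valve: The bolted-down brass slip valve with the crank on its wheel; origin on the bench under the wheel axis, x along its spout (spout end 130 mm out, 68 mm up). It may stand left or right of the smaller valve.
- tap_rim (a point): Point on the rim of the smaller valve's wheel (72 mm across, no crank handle, 120 mm above the bench, same metals), 36 mm from its axis. To be left alone.
- tap: The bolted-down smaller valve; origin on the bench under its wheel axis. It stands at least 240 mm from the slip valve.
- mould: Loose white plaster mould block, 95 x 95 x 48 mm, under the slip valve's spout; origin under its centre.
- bowl: Small white bowl, 84 mm across, 40 mm tall, under the small valve's spout; origin under its centre.
- jar: Blue glaze jar, 64 mm across, 95 mm tall, on the left of the bench; origin under its centre.
- bat: Round plaster bat, 150 mm across, 22 mm thick, on the right; origin under its centre.
- scraper: Flat steel scraper, 50 x 75 x 6 mm, between the valves and the robot; origin under its centre.
- mug: Terracotta mug, 76 mm across, 85 mm tall, near the robot on the right; origin under its centre.
- brush: Brush lying beyond the valves, along the far edge; origin at its underside.
Not all that is in view belongs to the job. Leave any green or purple look-alike of the valve alone.

How it is judged:
By the outcome, as a careful person would: the job done as asked, in the order asked, and still so for the second after the job is handed in, while the arm keeps its last pose, push and grip.
It also fails if it takes over 69 s, if anything falls off the work surface, if the arm or the gripper's body presses on something with over 40 N, if the wrist force passes 120 N, or if a joint passes its speed limit or range.

## Working session

There is one attempt and no reset: what is moved stays moved. The work goes in short steps, Python scripts to look and compute and a shell command to move; the robot and the scene stay as the last step left them, time stands still between calls to the robot, and variables do not carry over. Pictures are saved under pics/ and viewed, at most 10 in all, crops included, and the job is handed in when it is done.

```bash
mkdir -p pics; ls
python3 - <<'E'
from rig import env, optics
import cv2,numpy as np
for n in("top","side"):
    im=optics.get_image(n); cv2.imwrite(f"pics/{n}0.png",im[:,:,::-1])
    c=optics.calibration(n); print(n,c["fov_y"],c["cx"],c["cy"],c.keys(),np.round(c["T"],3).tolist())
s=env.observe(); print(s["time_s"],s["position"],np.round(s["tool_rot"],3).tolist(),s["grip_width"])
E
```

```text
pics
top 42.179441244245055 255.85955626255722 190.0556456628296 dict_keys(['fov_y', 'cx', 'cy', 'T']) [[-0.024, -0.996, 0.082, 0.407], [-1.0, 0.023, -0.012, 0.123], [0.01, -0.083, -0.997, 1.712], [0.0, 0.0, 0.0, 1.0]]
side 44.40737829966179 256.9630289169594 189.64124070071446 dict_keys(['fov_y', 'cx', 'cy', 'T']) [[-0.808, -0.306, 0.504, -0.318], [-0.589, 0.452, -0.67, 1.279], [-0.023, -0.838, -0.545, 1.021], [0.0, 0.0, 0.0, 1.0]]
0.1 [0.21237035 0.50700732 0.19706353] [[-0.922, 0.386, -0.001], [0.386, 0.922, -0.001], [0.0, -0.001, -1.0]] 0.08525288651327563
```

View pics/top0.png

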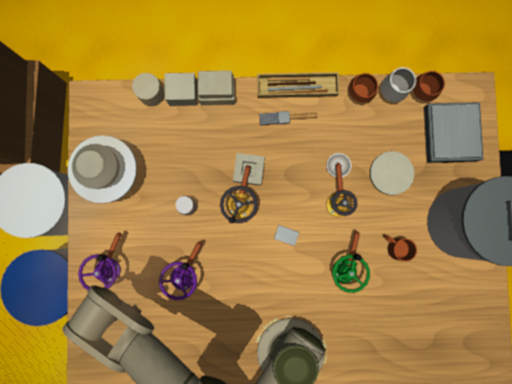

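View pics/side0.png

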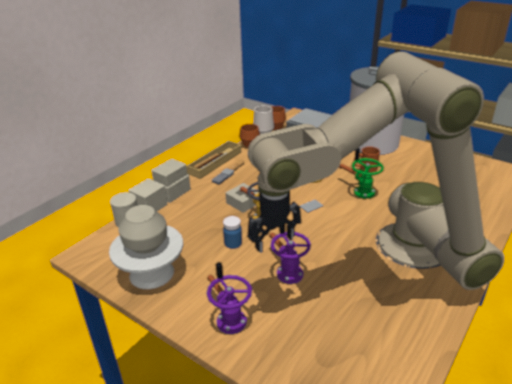

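The top view shows the slip valve wheel at about (240,204), its spout pointing up to about (248,170). The smaller valve is at (342,202). The purple and green look-alikes are separate. In the side view the arm hides the slip valve.

```bash
cat > h.py <<'E'
from rig import env, optics
import cv2,numpy as np
def ray(n,u,v,c=None):
    c=c or optics.calibration(n); f=192/np.tan(np.radians(c["fov_y"]/2)); T=np.array(c["T"])
    return T[:3,3], T[:3,:3]@np.array([(u-c["cx"])/f,(v-c["cy"])/f,1.])
def onz(n,u,v,z,c=None):
    o,d=ray(n,u,v,c); return o+d*(z-o[2])/d[2]
def proj(n,p,c=None):
    c=c or optics.calibration(n); f=192/np.tan(np.radians(c["fov_y"]/2)); q=np.linalg.inv(c["T"])@np.append(p,1)
    return f*q[0]/q[2]+c["cx"],f*q[1]/q[2]+c["cy"]
E
python3 - <<'E'
from h import *
im=cv2.imread("pics/top0.png"); 
cr=im[150:240,205:285]; cv2.imwrite("pics/crop.png",cv2.resize(cr,None,fx=6.5,fy=6.5,interpolation=cv2.INTER_CUBIC))
mask=(im.max(2)<75).astype(np.uint8); 
for name,(x0,y0,x1,y1) in dict(slip=(212,178,268,230),tap=(322,180,364,222)).items():
    m=np.zeros_like(mask); m[y0:y1,x0:x1]=mask[y0:y1,x0:x1]
    cs,_=cv2.findContours(m,cv2.RETR_EXTERNAL,cv2.CHAIN_APPROX_NONE); c=max(cs,key=cv2.contourArea)
    (u,v),r=cv2.minEnclosingCircle(c); e=cv2.fitEllipse(c); print(name,u,v,r,e,cv2.boundingRect(c))
    print(onz("top",*e[0],.12),onz("top",u,v,.12))
print(onz("top",248,168,.068))
E
```

```text
slip 239.406982421875 204.68605041503906 19.24718475341797 ((238.82554626464844, 203.87155151367188), (34.67544174194336, 36.78140640258789), 52.625396728515625) (221, 186, 37, 37)
[0.49538844 0.15911148 0.12      ] [0.49273516 0.15730744 0.12      ]
tap 343.25860595703125 202.00575256347656 12.89661693572998 ((343.4023132324219, 202.12925720214844), (22.870447158813477, 25.184171676635742), 121.25051879882812) (331, 190, 26, 25)
[ 0.49304345 -0.17637777  0.12      ] [ 0.49345098 -0.17593131  0.12      ]
[0.61696591 0.1272445  0.068     ]
```

View pics/crop.png

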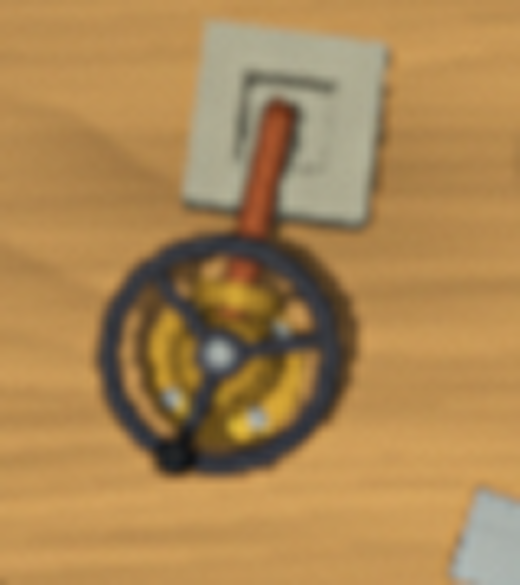

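Hub at about (238.7,204.2), crank at about (231.9,220), down and left of it. That puts it roughly 0.47 turns open. I'll raise the tool, align it with the world axes and move over.

```bash
python3 -m jog '[{"linear":[0,0,-0.3],"roll":-0.9},{"linear":[0,0,-0.3],"roll":-0.9},{"linear":[0,0,-0.3],"roll":-0.9},{"linear":[0,0,-0.3],"roll":-0.9},{"linear":[0,0,-0.3],"roll":-0.94}]' 1 60
python3 -m jog '[{"linear":[-0.4,-0.5,0],"roll":0},{"linear":[-0.4,-0.5,0],"roll":0},{"linear":[-0.4,-0.5,0],"roll":0},{"linear":[-0.4,-0.5,0],"roll":0},{"linear":[-0.4,-0.5,0],"roll":0},{"linear":[-0.4,-0.5,0],"roll":0},{"linear":[-0.4,-0.5,0],"roll":0},{"linear":[-0.4,-0.5,0],"roll":0},{"linear":[-0.4,-0.5,0],"roll":0},{"linear":[-0.4,-0.5,0],"roll":0},{"linear":[-0.4,-0.5,0],"roll":0},{"linear":[0,0,0],"roll":0}]'
python3 - <<'E'
from h import *
s=env.observe(); print(s["time_s"],s["position"],np.round(s["tool_rot"],3).tolist())
c=optics.calibration("wrist"); im=optics.get_image("wrist"); cv2.imwrite("pics/w1.png",im[:,:,::-1])
np.save("w1T.npy",c["T"]);print(c["fov_y"],c["cx"],c["cy"],np.round(c["T"],3).tolist())
print("crank",onz("top",231.9,220,.17),"hub",onz("top",238.7,204.2,.12),"spout",onz("top",205+281/6.5,150+105/6.5,.068))
E
```

```text
time_s: 0.52
position: [0.2124, 0.5071, 0.2578]
tool_rot: [[-1.0, -0.003, -0.001], [-0.003, 1.0, -0.001], [0.001, -0.001, -1.0]]
ft_force: [-0.5, -0.7, -0.2]
grip_width: 0.0854
gripper_force: 0.0
time_s: 1.52
position: [0.3905, 0.2845, 0.2571]
tool_rot: [[-1.0, 0.004, -0.0], [0.004, 1.0, -0.001], [0.0, -0.001, -1.0]]
ft_force: [-0.6, 0.1, 0.0]
grip_width: 0.0853
gripper_force: 0.0
1.5167 [0.39047289 0.28447107 0.25711492] [[-1.0, 0.004, -0.0], [0.004, 1.0, -0.001], [0.0, -0.001, -1.0]]
65.29009281402972 254.45902857044157 192.5786354052022 [[0.004, 0.962, 0.273, 0.321], [1.0, -0.004, -0.002, 0.285], [-0.001, 0.273, -0.962, 0.433], [0.0, 0.0, 0.0, 1.0]]
crank [0.44321053 0.18043978 0.17      ] hub [0.4943457  0.15953562 0.12      ] spout [0.62313256 0.12633521 0.068     ]
```

View pics/w1.png

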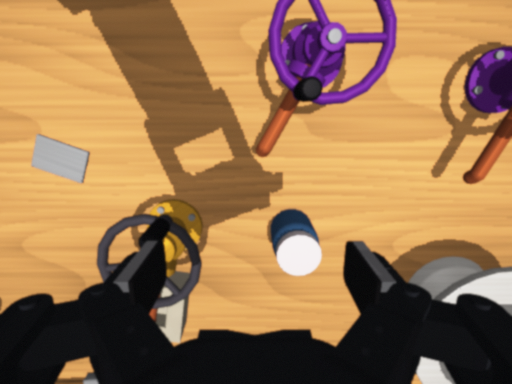

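The wrist view shows the slip wheel at (148,262) with its crank near (155,228), partly behind the left finger. I'll move sideways so the wheel sits between the fingers, then measure.

```bash
python3 -m jog '[{"linear":[0,-0.5,0],"roll":0},{"linear":[0,-0.5,0],"roll":0},{"linear":[0,-0.5,0],"roll":0},{"linear":[0,-0.5,0],"roll":0},{"linear":[0,-0.5,0],"roll":0},{"linear":[0,0,0],"roll":0},{"linear":[0,0,0],"roll":0}]'
python3 - <<'E'
from h import *
c=optics.calibration("wrist"); im=optics.get_image("wrist")[:,:,::-1]; 
np.save("w2T.npy",c["T"])
cv2.imwrite("pics/w2.png",im)
print(env.observe()["position"])
for p in([.4943,.1595,.12],[.4432,.1804,.176]): print(proj("wrist",p,c))
E
```

```text
time_s: 2.15
position: [0.388, 0.1873, 0.2577]
tool_rot: [[-1.0, 0.001, -0.0], [0.001, 1.0, 0.0], [0.0, 0.0, -1.0]]
ft_force: [0.2, 0.5, -0.4]
grip_width: 0.0855
gripper_force: 0.0
[0.3880601  0.1877482  0.25764773]
(np.float64(230.4478912831488), np.float64(264.18920654752486))
(np.float64(246.8424541953668), np.float64(245.41037466965932))
```

View pics/w2.png

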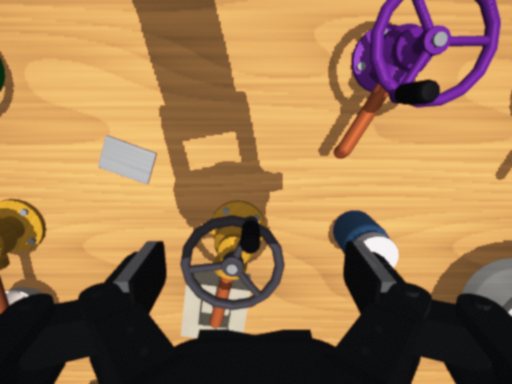

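Run:
```python
from h import *
c=optics.calibration("wrist"); c["T"]=np.load("w2T.npy"); im=cv2.imread("pics/w2.png")
g=im.max(2)[212:262,236:268]; m=(g<42).astype(np.uint8)
n,l,st,ce=cv2.connectedComponentsWithStats(m); 
for i in range(1,n):
    if st[i][4]>60: print(st[i]+np.array([236,212,0,0,0]),ce[i]+[236,212])
print(proj("wrist",[.4432,.1804,.128],c),proj("wrist",[.4432,.1804,.176],c))
m=(im.max(2)<85).astype(np.uint8); m[:,:175]=0;m[:,290:]=0;m[:212]=0;m[312:]=0
mi=m.copy(); k=[(r,np.where(m[r])[0][[0,-1]]) for r in (245,255,260,265,270)]; print(k)
for v in (215,308): print(np.where(m[:,225:236].any(1))[0][[0,-1]])
# rim centre: rays through extreme points at z .12
for u,v in ((181.5,262),(283,262),(232,215.5),(232,308)): print(onz("wrist",u,v,.12,c))
print("hub",onz("wrist",232,267,.124,c))
```

```text
[236 217  32  36 636] [250.16666667 233.95440252]
(np.float64(247.8891053873541), np.float64(225.98540841552932)) (np.float64(246.8424541953668), np.float64(245.41037466965932))
[(245, array([185, 278])), (255, array([183, 281])), (260, array([182, 282])), (265, array([182, 282])), (270, array([183, 281]))]
[215 308]
[215 308]
[0.49135396 0.10258119 0.12      ]
[0.49156745 0.22076115 0.12      ]
[0.43392169 0.16263838 0.12      ]
[0.5539878  0.15999932 0.12      ]
hub [0.49568068 0.16156694 0.124     ]
```

Two views agree to about 2 mm. The axis is at about (0.494, 0.1605), and the crank at about (0.442, 0.182), 56 mm from the axis where 55 is expected. Next is the grasp.

```bash
python3 -m jog '[{"linear":[-0.45,-0.05,0],"roll":0},{"linear":[-0.45,-0.05,0],"roll":0},{"linear":[-0.45,-0.05,0],"roll":0},{"linear":[0,0,0.4],"roll":0},{"linear":[0,0,0.4],"roll":0},{"linear":[0,0,0.4],"roll":0},{"linear":[0,0,0.4],"roll":0},{"linear":[0,0,0.4],"roll":0},{"linear":[0,0,0.4],"roll":0},{"linear":[0,0,0.4],"roll":0},{"linear":[0,0,0.2],"roll":0},{"linear":[0,0,0],"roll":0}]'
python3 -m jog '[{"linear":[0,0,0],"roll":0},{"linear":[0,0,0],"roll":0},{"linear":[0,0,0],"roll":0},{"linear":[0,0,0],"roll":0},{"linear":[0,0,0],"roll":0},{"linear":[0,0,0],"roll":0},{"linear":[0,0,0],"roll":0},{"linear":[0,0,0],"roll":0},{"linear":[0,0,0],"roll":0},{"linear":[0,0,0],"roll":0},{"linear":[0,0,0],"roll":0},{"linear":[0,0,0],"roll":0}]' -1 60
```

```text
time_s: 3.2
position: [0.4414, 0.1819, 0.1361]
tool_rot: [[-1.0, -0.001, -0.003], [-0.001, 1.0, -0.0], [0.003, -0.0, -1.0]]
ft_force: [-1.2, -0.2, -0.0]
grip_width: 0.0857
gripper_force: 0.0
time_s: 4.2
position: [0.4423, 0.1812, 0.1382]
tool_rot: [[-1.0, 0.001, 0.0], [0.001, 1.0, 0.0], [-0.0, 0.0, -1.0]]
ft_force: [-2.0, 1.5, 5.0]
grip_width: 0.0136
gripper_force: 56.6
```

Grip width is 13.6 mm where the 20 mm post should be, so I'll look before turning anything.

Run:
```python
from h import *
c=optics.calibration("wrist"); im=optics.get_image("wrist")[:,:,::-1]; t=optics.get_image("top")[:,:,::-1]; s=optics.get_image("side")[:,:,::-1]
u,v=map(int,proj("side",[.45,.18,.16])); print(u,v)
a=cv2.resize(im[150:384,100:400],(400,312)); z=lambda x:cv2.resize(x,(400,280),interpolation=cv2.INTER_CUBIC)
top=z(t[170:240,190:290]); sd=z(s[v-35:v+35,u-50:u+50])
o=np.zeros((592,800,3),np.uint8); o[:312,:400]=a; o[:280,400:]=top; o[312:592,:400]=sd
cv2.imwrite("pics/g1.png",o); print(env.observe()["grip_width"])
```

```text
270 186
0.013666786010553688
```

View pics/g1.png

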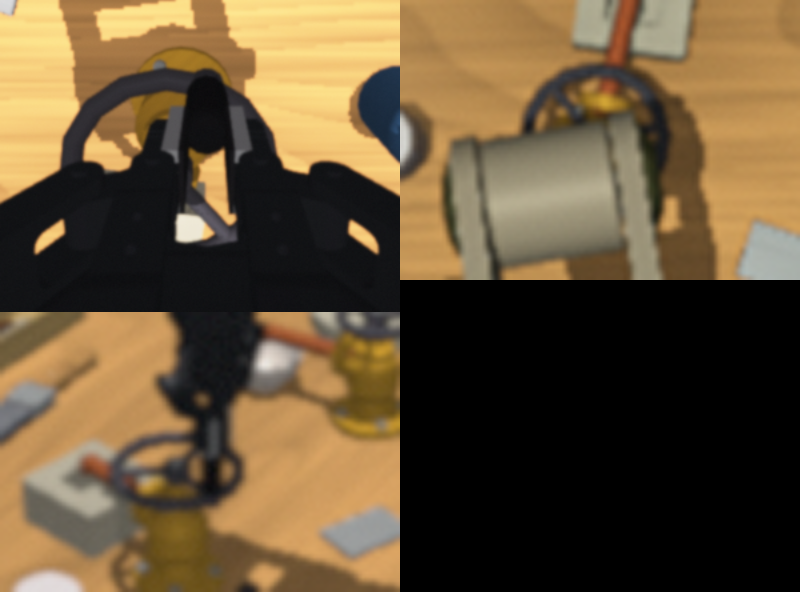

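The post is between the pads but seems offset toward the camera (−x). I'll work out the offset.

Run:
```python
from h import *
c=optics.calibration("wrist"); p=env.observe()["position"]; print(p,c["T"][:3,3])
for v in (205,215,225,235,245,255,265): print(v,onz("wrist",255,v,.176,c).round(4),onz("wrist",255,v,.128,c).round(4))
print(proj("wrist",p,c),proj("wrist",p+[0,0,.019],c),proj("wrist",[.442,.182,.176],c),proj("wrist",[.442,.182,.128],c))
im=optics.get_image("wrist")[:,:,::-1]
cr=im[190:310,190:320]; cv2.imwrite("pics/g2.png",cv2.convertScaleAbs(cv2.resize(cr,None,fx=5,fy=5,interpolation=cv2.INTER_CUBIC),alpha=3,beta=10))
```

```text
[0.44230191 0.18125221 0.13820762] [0.37251136 0.18149554 0.31408504]
205 [0.4181 0.1818 0.176 ] [0.434  0.1819 0.128 ]
215 [0.4233 0.1818 0.176 ] [0.4409 0.1819 0.128 ]
225 [0.4285 0.1818 0.176 ] [0.448  0.1819 0.128 ]
235 [0.4339 0.1818 0.176 ] [0.4552 0.1819 0.128 ]
245 [0.4393 0.1818 0.176 ] [0.4626 0.1819 0.128 ]
255 [0.4449 0.1818 0.176 ] [0.4701 0.1819 0.128 ]
265 [0.4506 0.1818 0.176 ] [0.4777 0.1819 0.128 ]
(np.float64(253.97533410707305), np.float64(222.71018474283812)) (np.float64(253.94363535949054), np.float64(235.1273624300902)) (np.float64(255.38006578622458), np.float64(249.8041407421809)) (np.float64(255.12131781993662), np.float64(216.55489892312318))
```

View pics/g2.png

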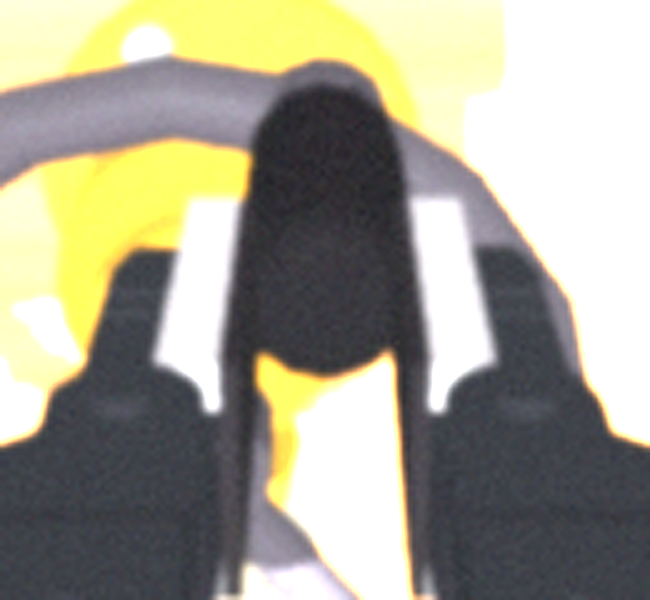

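The post spans rows 207–264, so it is centred along the pads to about 3 mm and the grasp is sound. The width reading is probably pad compression. Next I'll work out the clockwise circle rows.

```bash
cat > arc.py <<'E'
import sys; from h import *
# arc.py cx cy r step n [a0]: tool x,y units for n steps from the present TCP (or angle), absolute rounding
cx,cy,r,st,n=map(float,sys.argv[1:6]); s=env.observe(); p=s["position"][:2]
a0=np.degrees(np.arctan2(p[1]-cy,p[0]-cx)); print("angle",a0.round(2),"r",np.hypot(*(p-[cx,cy])).round(4))
if len(sys.argv)>6: p=np.array(eval(sys.argv[6])); a0=np.degrees(np.arctan2(p[1]-cy,p[0]-cx))
a=np.radians(a0+st*np.arange(1,n+1)); q=np.c_[cx+r*np.cos(a),cy+r*np.sin(a)]
R=np.array(s["tool_rot"])[:2,:2]; u=np.round((q-p)@R/.04,2); d=np.diff(np.vstack([[0,0],u]),axis=0)
print(" ".join(f"[{x:.2f},{y:.2f}]" for x,y in d)); print("end",q[-1],np.degrees(a[-1]))
E
python3 arc.py .494 .1605 .0555 -10 18
```

```text
angle 158.14 r 0.0557
[-0.11,0.21] [-0.15,0.20] [-0.18,0.16] [-0.20,0.14] [-0.22,0.09] [-0.24,0.06] [-0.24,0.01] [-0.24,-0.03] [-0.23,-0.07] [-0.21,-0.11] [-0.20,-0.14] [-0.16,-0.18] [-0.14,-0.20] [-0.09,-0.22] [-0.06,-0.24] [-0.01,-0.24] [0.03,-0.24] [0.07,-0.23]
end [0.54551084 0.13983885] -21.855868007934305
```

```bash
python3 -m jog '[{"linear":[-0.11,0.21,0],"roll":0},{"linear":[-0.15,0.20,0],"roll":0},{"linear":[-0.18,0.16,0],"roll":0},{"linear":[-0.20,0.14,0],"roll":0},{"linear":[0,0,0],"roll":0},{"linear":[0,0,0],"roll":0}]'; python3 arc.py .494 .1605 .0555 -10 1
python3 -m jog '[{"linear":[-0.22,0.09,0],"roll":0},{"linear":[-0.24,0.06,0],"roll":0},{"linear":[-0.24,0.01,0],"roll":0},{"linear":[-0.24,-0.03,0],"roll":0},{"linear":[0,0,0],"roll":0},{"linear":[0,0,0],"roll":0}]';  python3 arc.py .494 .1605 .0555 -10 9
```

```text
time_s: 4.9
position: [0.4689, 0.2102, 0.1382]
tool_rot: [[-1.0, 0.0, 0.003], [0.0, 1.0, 0.001], [-0.003, 0.001, -1.0]]
ft_force: [1.3, 3.5, 4.3]
grip_width: 0.0139
gripper_force: 56.6
angle 116.74 r 0.0557
[-0.23,0.09]
end [0.4780131  0.21364762] 106.74138021127129
time_s: 5.4
position: [0.5068, 0.2144, 0.1383]
tool_rot: [[-1.0, 0.001, 0.003], [0.001, 1.0, 0.0], [-0.003, 0.0, -1.0]]
ft_force: [3.1, 0.1, 4.8]
grip_width: 0.0131
gripper_force: 56.6
angle 76.67 r 0.0554
[-0.23,-0.07] [-0.21,-0.12] [-0.19,-0.15] [-0.16,-0.18] [-0.13,-0.20] [-0.09,-0.23] [-0.05,-0.23] [-0.01,-0.25] [0.04,-0.24]
end [0.54800542 0.14770686] -13.326923407672197
```

```bash
python3 -m jog '[{"linear":[-0.23,-0.07,0],"roll":0},{"linear":[-0.21,-0.12,0],"roll":0},{"linear":[-0.19,-0.15,0],"roll":0},{"linear":[-0.16,-0.18,0],"roll":0},{"linear":[-0.13,-0.20,0],"roll":0},{"linear":[-0.09,-0.23,0],"roll":0},{"linear":[-0.05,-0.23,0],"roll":0},{"linear":[0,0,0],"roll":0},{"linear":[0,0,0],"roll":0},{"linear":[0,0,0],"roll":0}]'; python3 arc.py .494 .1605 .0555 -3 12
```

```text
time_s: 6.23
position: [0.5481, 0.1664, 0.1382]
tool_rot: [[-1.0, 0.001, 0.001], [0.001, 1.0, -0.001], [-0.001, -0.001, -1.0]]
ft_force: [-1.4, -2.6, 6.4]
grip_width: 0.0135
gripper_force: 57.2
angle 6.24 r 0.0545
[-0.03,-0.07] [0.00,-0.07] [0.00,-0.07] [0.00,-0.08] [0.01,-0.07] [0.01,-0.07] [0.02,-0.07] [0.02,-0.07] [0.03,-0.07] [0.02,-0.07] [0.03,-0.06] [0.04,-0.07]
end [0.54217978 0.1329508 ] -29.760920321159134
```

```bash
python3 -m jog '[{"linear":[-0.02,-0.07,0],"roll":0},{"linear":[0,-0.07,0],"roll":0},{"linear":[0,-0.07,0],"roll":0},{"linear":[0,-0.08,0],"roll":0},{"linear":[0.01,-0.07,0],"roll":0},{"linear":[0,0,0],"roll":0},{"linear":[0,0,0],"roll":0}]'|egrep 'posi|ft_|width'; for i in 1 2 3; do echo; done; python3 -m jog '[{"linear":[0.01,-0.06,0],"roll":0},{"linear":[0,0,0],"roll":0},{"linear":[0,0,0],"roll":0},{"linear":[0,0,0],"roll":0}]'|egrep 'posi|ft_|width';python3 -m jog '[{"linear":[0.02,-0.06,0],"roll":0},{"linear":[0,0,0],"roll":0},{"linear":[0,0,0],"roll":0},{"linear":[0,0,0],"roll":0}]'|egrep 'posi|ft_|width'
```

```text
position: [0.5479, 0.153, 0.1382]
ft_force: [-2.6, 0.2, 7.4]
grip_width: 0.0138



position: [0.5475, 0.1508, 0.1382]
ft_force: [-2.3, 2.0, 7.6]
grip_width: 0.0138
position: [0.547, 0.1484, 0.1382]
ft_force: [-1.5, 1.7, 7.2]
grip_width: 0.0137
```

```bash
python3 -m jog '[{"linear":[0.02,-0.06,0],"roll":0},{"linear":[0,0,0],"roll":0},{"linear":[0,0,0],"roll":0},{"linear":[0,0,0],"roll":0}]'|egrep 'posi|ft_|width';python3 -m jog '[{"linear":[0.02,-0.05,0],"roll":0},{"linear":[0,0,0],"roll":0},{"linear":[0,0,0],"roll":0},{"linear":[0,0,0],"roll":0}]'|egrep 'posi|ft_|width';python3 -m jog '[{"linear":[0.02,-0.05,0],"roll":0},{"linear":[0,0,0],"roll":0},{"linear":[0,0,0],"roll":0},{"linear":[0,0,0],"roll":0}]'|egrep 'posi|ft_|width'
```

```text
position: [0.5466, 0.1473, 0.1382]
ft_force: [1.2, 9.0, 4.7]
grip_width: 0.0139
position: [0.5465, 0.1468, 0.1383]
ft_force: [3.7, 15.2, 3.2]
grip_width: 0.0141
position: [0.5463, 0.1464, 0.1383]
ft_force: [7.7, 23.5, 1.1]
grip_width: 0.0139
```

The stop is felt at y ≈ 0.148 with 24 N tangential, where turning took about 3 N. At the stop the unloaded TCP is about (0.5468, 0.1479), which matches the spout direction of −14°. Now I'll open two turns.

```bash
python3 arc.py .4935 .1605 .0552 10 36 "[.5446,.142]"
```

```text
angle -14.9 r 0.0546
[-0.08,0.23] [-0.02,0.23] [0.02,0.24] [0.06,0.24] [0.10,0.21] [0.14,0.20] [0.17,0.17] [0.20,0.14] [0.22,0.10] [0.23,0.06] [0.24,0.02] [0.24,-0.02] [0.23,-0.06] [0.22,-0.10] [0.20,-0.14] [0.17,-0.17] [0.13,-0.20] [0.10,-0.22] [0.07,-0.23] [0.02,-0.24] [-0.02,-0.24] [-0.07,-0.23] [-0.10,-0.22] [-0.14,-0.19] [-0.17,-0.17] [-0.19,-0.14] [-0.22,-0.10] [-0.23,-0.07] [-0.24,-0.02] [-0.24,0.02] [-0.24,0.07] [-0.21,0.10] [-0.20,0.14] [-0.17,0.17] [-0.14,0.19] [-0.10,0.22]
end [0.54540324 0.1417092 ] 340.09795961102304
```

```bash
python3 -m jog '[{"linear":[-0.08,0.23,0],"roll":0},{"linear":[-0.02,0.23,0],"roll":0},{"linear":[0.02,0.24,0],"roll":0},{"linear":[0.06,0.24,0],"roll":0},{"linear":[0.10,0.21,0],"roll":0},{"linear":[0.14,0.20,0],"roll":0},{"linear":[0.17,0.17,0],"roll":0},{"linear":[0.20,0.14,0],"roll":0},{"linear":[0.22,0.10,0],"roll":0},{"linear":[0.23,0.06,0],"roll":0},{"linear":[0,0,0],"roll":0},{"linear":[0,0,0],"roll":0}]'|egrep 'posi|ft_|width'; python3 arc.py .4935 .1605 .0552 10 10
```

```text
position: [0.5024, 0.2152, 0.1382]
ft_force: [-2.5, 2.3, 8.1]
grip_width: 0.0135
angle 80.76 r 0.0554
[0.24,0.01] [0.24,-0.02] [0.23,-0.07] [0.22,-0.10] [0.19,-0.14] [0.17,-0.17] [0.14,-0.20] [0.10,-0.22] [0.05,-0.24] [0.02,-0.24]
end [0.4383048  0.15977227] 180.75538229125982
```

```bash
python3 -m jog '[{"linear":[0.24,0.01,0],"roll":0},{"linear":[0.24,-0.02,0],"roll":0},{"linear":[0.23,-0.07,0],"roll":0},{"linear":[0.22,-0.10,0],"roll":0},{"linear":[0.19,-0.14,0],"roll":0},{"linear":[0.17,-0.17,0],"roll":0},{"linear":[0.14,-0.20,0],"roll":0},{"linear":[0.10,-0.22,0],"roll":0},{"linear":[0.05,-0.24,0],"roll":0},{"linear":[0.02,-0.24,0],"roll":0},{"linear":[0,0,0],"roll":0},{"linear":[0,0,0],"roll":0}]'|egrep 'posi|ft_|width|rot'; python3 arc.py .4935 .1605 .0552 10 10
```

```text
position: [0.4385, 0.1582, 0.1382]
tool_rot: [[-1.0, 0.001, -0.001], [0.001, 1.0, -0.001], [0.001, -0.001, -1.0]]
ft_force: [-4.3, -3.7, 10.1]
grip_width: 0.0136
angle -177.56 r 0.055
[-0.03,-0.24] [-0.07,-0.23] [-0.11,-0.21] [-0.15,-0.19] [-0.17,-0.16] [-0.21,-0.13] [-0.22,-0.10] [-0.23,-0.05] [-0.24,-0.01] [-0.24,0.03]
end [0.50539122 0.10659602] -77.55979770091815
```

```bash
python3 -m jog '[{"linear":[-0.03,-0.24,0],"roll":0},{"linear":[-0.07,-0.23,0],"roll":0},{"linear":[-0.11,-0.21,0],"roll":0},{"linear":[-0.15,-0.19,0],"roll":0},{"linear":[-0.17,-0.16,0],"roll":0},{"linear":[-0.21,-0.13,0],"roll":0},{"linear":[-0.22,-0.10,0],"roll":0},{"linear":[-0.23,-0.05,0],"roll":0},{"linear":[-0.24,-0.01,0],"roll":0},{"linear":[-0.24,0.03,0],"roll":0},{"linear":[0,0,0],"roll":0},{"linear":[0,0,0],"roll":0}]'|egrep 'posi|ft_|width'; python3 arc.py .4935 .1605 .0552 10 10
```

```text
position: [0.5068, 0.1076, 0.1382]
ft_force: [2.8, 1.9, 6.6]
grip_width: 0.0135
angle -75.87 r 0.0545
[-0.23,0.06] [-0.21,0.12] [-0.19,0.15] [-0.16,0.18] [-0.12,0.21] [-0.08,0.22] [-0.05,0.24] [0.00,0.24] [0.04,0.24] [0.07,0.23]
end [0.54387512 0.18306961] 24.133854972248116
```

```bash
python3 -m jog '[{"linear":[-0.23,0.07,0],"roll":0},{"linear":[-0.21,0.12,0],"roll":0},{"linear":[-0.19,0.15,0],"roll":0},{"linear":[-0.16,0.18,0],"roll":0},{"linear":[-0.12,0.21,0],"roll":0},{"linear":[-0.08,0.22,0],"roll":0},{"linear":[-0.05,0.24,0],"roll":0},{"linear":[0,0.24,0],"roll":0},{"linear":[0.04,0.24,0],"roll":0},{"linear":[0.07,0.23,0],"roll":0},{"linear":[0,0,0],"roll":0},{"linear":[0,0,0],"roll":0}]'|egrep 'posi|ft_|width'; python3 arc.py .4935 .1605 .0552 10 10
```

```text
position: [0.5431, 0.1842, 0.1383]
ft_force: [0.6, 3.5, 6.5]
grip_width: 0.0137
angle 25.51 r 0.055
[0.12,0.21] [0.15,0.18] [0.19,0.16] [0.21,0.11] [0.23,0.08] [0.23,0.04] [0.24,0.00] [0.24,-0.04] [0.23,-0.09] [0.20,-0.12]
end [0.46143611 0.20543269] 125.51158835943507
```

```bash
python3 -m jog '[{"linear":[0.12,0.21,0],"roll":0},{"linear":[0.15,0.18,0],"roll":0},{"linear":[0.19,0.16,0],"roll":0},{"linear":[0.21,0.11,0],"roll":0},{"linear":[0.23,0.08,0],"roll":0},{"linear":[0.23,0.04,0],"roll":0},{"linear":[0.24,0,0],"roll":0},{"linear":[0.24,-0.04,0],"roll":0},{"linear":[0.23,-0.09,0],"roll":0},{"linear":[0.20,-0.12,0],"roll":0},{"linear":[0,0,0],"roll":0},{"linear":[0,0,0],"roll":0}]'|egrep 'posi|ft_|width'; python3 arc.py .4935 .1605 .0552 10 10
```

```text
position: [0.4603, 0.2048, 0.1382]
ft_force: [-5.8, 1.8, 9.8]
grip_width: 0.0138
angle 126.88 r 0.0553
[0.18,-0.16] [0.15,-0.19] [0.11,-0.21] [0.07,-0.23] [0.04,-0.24] [-0.01,-0.24] [-0.05,-0.24] [-0.09,-0.22] [-0.13,-0.20] [-0.16,-0.18]
end [0.45577159 0.12020599] 226.8833660744216
```

```bash
python3 -m jog '[{"linear":[0.18,-0.16,0],"roll":0},{"linear":[0.15,-0.19,0],"roll":0},{"linear":[0.11,-0.21,0],"roll":0},{"linear":[0.07,-0.23,0],"roll":0},{"linear":[0.04,-0.24,0],"roll":0},{"linear":[-0.01,-0.24,0],"roll":0},{"linear":[-0.05,-0.24,0],"roll":0},{"linear":[-0.09,-0.22,0],"roll":0},{"linear":[-0.13,-0.20,0],"roll":0},{"linear":[-0.16,-0.18,0],"roll":0},{"linear":[0,0,0],"roll":0},{"linear":[0,0,0],"roll":0}]'|egrep 'posi|ft_|width'; python3 arc.py .4935 .1605 .0552 10 11
```

```text
position: [0.4577, 0.1193, 0.1382]
ft_force: [0.8, -3.3, 7.9]
grip_width: 0.0131
angle -130.95 r 0.0546
[-0.19,-0.15] [-0.21,-0.11] [-0.23,-0.06] [-0.24,-0.03] [-0.24,0.02] [-0.24,0.06] [-0.22,0.10] [-0.19,0.13] [-0.18,0.17] [-0.14,0.19] [-0.10,0.22]
end [0.54504919 0.14075864] -20.954923098421716
```

```bash
python3 -m jog '[{"linear":[-0.19,-0.15,0],"roll":0},{"linear":[-0.21,-0.11,0],"roll":0},{"linear":[-0.23,-0.06,0],"roll":0},{"linear":[-0.24,-0.03,0],"roll":0},{"linear":[-0.24,0.02,0],"roll":0},{"linear":[-0.24,0.06,0],"roll":0},{"linear":[-0.22,0.10,0],"roll":0},{"linear":[-0.19,0.13,0],"roll":0},{"linear":[-0.18,0.17,0],"roll":0},{"linear":[-0.14,0.19,0],"roll":0},{"linear":[0,0,0],"roll":0},{"linear":[0,0,0],"roll":0}]'|egrep 'posi|ft_|width'; python3 arc.py .4935 .1605 .0552 4 4
```

```text
position: [0.5409, 0.1335, 0.1382]
ft_force: [1.9, 1.5, 6.8]
grip_width: 0.0135
angle -29.64 r 0.0546
[-0.06,0.08] [-0.04,0.09] [-0.03,0.09] [-0.03,0.09]
end [0.5471424  0.14747953] -13.643384984267911
```

```bash
python3 -m jog '[{"linear":[-0.05,0.08,0],"roll":0},{"linear":[-0.04,0.09,0],"roll":0},{"linear":[-0.03,0.09,0],"roll":0},{"linear":[-0.02,0.08,0],"roll":0},{"linear":[0,0,0],"roll":0},{"linear":[0,0,0],"roll":0},{"linear":[0,0,0],"roll":0},{"linear":[0,0,0],"roll":0}]'|egrep 'posi|ft_|width'; python3 arc.py .4935 .1605 .0552 1 2
```

```text
position: [0.5463, 0.1464, 0.1383]
ft_force: [0.8, 0.5, 6.4]
grip_width: 0.0137
angle -14.99 r 0.0546
[-0.02,0.02] [-0.01,0.02]
end [0.54728674 0.14808926] -12.99300974322528
```

Need about 1.6 mm more in y.

```bash
python3 -m jog '[{"linear":[-0.01,0.02,0],"roll":0},{"linear":[0,0.02,0],"roll":0},{"linear":[0,0,0],"roll":0},{"linear":[0,0,0],"roll":0},{"linear":[0,0,0],"roll":0},{"linear":[0,0,0],"roll":0},{"linear":[0,0,0],"roll":0},{"linear":[0,0,0],"roll":0},{"linear":[0,0,0],"roll":0}]'|egrep 'time|posi|ft_|width|gripper'
python3 - <<'E'
from h import *
print(env.observe()["qvel"])
s=optics.get_image("side")[:,:,::-1]; t=optics.get_image("top")[:,:,::-1]; w=optics.get_image("wrist")[:,:,::-1]
o=np.zeros((560,800,3),np.uint8); o[:280,:400]=cv2.resize(t[170:240,190:290],(400,280),interpolation=2)
o[280:,:400]=cv2.resize(s[150:220,220:320],(400,280),interpolation=2); o[:312,400:]=cv2.resize(w[150:384,100:400],(400,312))
cv2.imwrite("pics/end.png",o)
E
```

```text
time_s: 16.9
position: [0.5466, 0.1475, 0.1382]
ft_force: [0.5, -1.6, 6.7]
grip_width: 0.014
gripper_force: 57.6
[ 0.08746092 -0.00767294 -0.08157213  0.01576049  0.02660756 -0.05975285]
```

View pics/end.png

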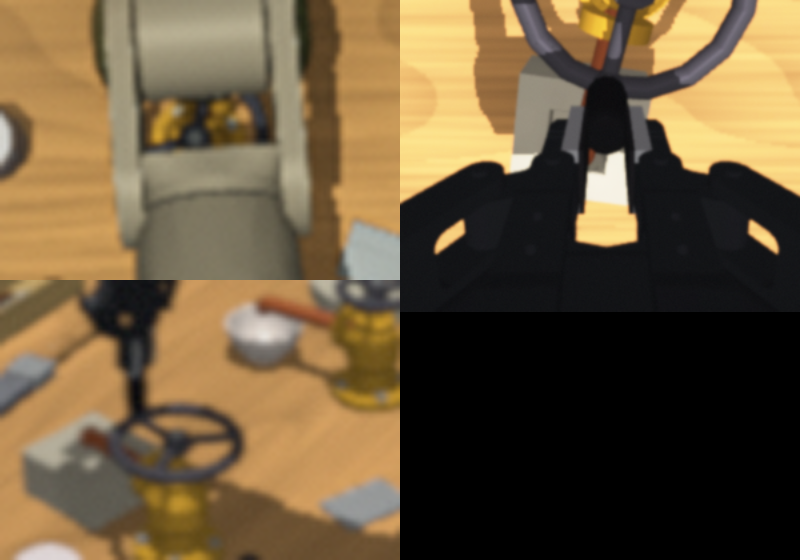

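The crank is firmly held and stands over the spout direction. I'll make one 0.4 mm trim, let it settle and hand in.

```bash
python3 -m jog '[{"linear":[0,0.01,0],"roll":0},{"linear":[0,0,0],"roll":0},{"linear":[0,0,0],"roll":0},{"linear":[0,0,0],"roll":0},{"linear":[0,0,0],"roll":0},{"linear":[0,0,0],"roll":0},{"linear":[0,0,0],"roll":0},{"linear":[0,0,0],"roll":0},{"linear":[0,0,0],"roll":0},{"linear":[0,0,0],"roll":0}]'|egrep 'time|posi|ft_'
python3 -c "
from rig import env
print(env.close_job())"
```

```text
time_s: 17.88
position: [0.5466, 0.1478, 0.1383]
ft_force: [-0.4, -3.0, 6.5]
the job is handed in; nothing more can be done
None
```

I closed the slip valve onto its stop (24 N felt there), then opened it two full turns counter-clockwise, ending within about 0.3 mm (roughly 0.3°) of the stop position by the arm's own reading. The job was handed in at 17.9 s with the crank still gripped; the hand-in reported no verdict.

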